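Clip the tube into the spring holder on the welding bench

ROBOT

A 7-joint arm with a two-finger parallel gripper is mounted at the origin on the work surface. World frame = base frame: x ahead of the robot, y to its left, z up, the work surface at z = 0. Lengths are in m, angles in rad, forces in N, time in s.
With the tool pointing down it reaches from about 0.425 to 0.95 m from the base axis. Payload 4.7 kg.
Tool frame: the origin (TCP) lies at the very end of the fingers, on their centre line; the grasp point (between the pads) lies 19 mm behind it; z points along the fingers, y is the direction in which the jaws open and shut (so a half turn about z gives the same grasp; the last joint's range is limited). The gripper opens to 87 mm and grips with 3 to 60 N. Pads are 19 mm wide; open, the fingers measure 117 mm over their backs; the gripper's body (75 mm by 190 mm) begins 51 mm behind the grasp point.
Start: joints at [1.289, 0.469, -0.049, 1.532, 0.024, 1.141, -0.082], TCP at [0.169, -0.654, 0.223] pointing down, gripper open.
Joint ranges: [-2.59, 2.59], [-0.33, 1.99], [-1.39, 1.29], [0.1, 2.45], [-1.04, 4.18], [0.21, 1.99], [-2.66, 2.66]. Speed limits (rad/s): [2.57, 2.57, 3.14, 3.14, 3.14, 3.14, 3.14].

INTERFACE

Orientations are given as a unit quaternion [w, x, y, z].
In Python, from bench import move_to, line_to, goto_joints, gripper_open, gripper_close, hold, ik, get_state, snapshot, get_calibration, MotionError, job_done gives the robot as it stands. The module is installed in compiled form; this text tells all that it offers. Calls block until the motion is done:
- move_to(position, orientation): joint-space move of the TCP to a pose.
- line_to(position, orientation=None, feed=0.15): straight line of the TCP; orientation=None keeps the orientation; feed is the mean speed in m/s.
- goto_joints(angles): joint-space move.
- gripper_open() and gripper_close(force=None): open the fingers fully, or close them until they stop; force is the grip in N (None keeps the last).
- hold(seconds).
- ik(position, orientation): joint angles nearest the present ones, or None.
- get_state(): the state.
- snapshot(name): name is "scene" or "top"; returns the picture (400x640x3 uint8, red, green, blue); there is no depth.
- get_calibration(name): a dict with "fx", "fy", "cx", "cy" (pixels), "k1" (the pictures are not rectified: a ray, as slopes to the right and down, at radius r is drawn at 1 + k1 r^2 times it, then the intrinsics apply), "view" (4x4, takes a point from world to camera coordinates). Camera axes: x right, y down, z forward; pixel columns grow to the right and rows downward; lengths in m; the calibration is good to about 2 mm. A picture is of the moment at which its call begins. get_calibration takes no time and is no camera call.
A pose or a line that the arm cannot do raises MotionError and nothing moves.
- job_done(): hands the job in, once; it reports no verdict.
The state is a dict: "time": time; "q": joint angles; "joint_vel": joint speeds; "tau": joint torques, N m; "position": TCP position; "tool_rot": TCP orientation; "force": force on the tool from outside, world axes, zero at the start; "torque": the same for the moment, N m; "opening": finger opening in m.
Only numpy, scipy, OpenCV 4.12 (cv2) and the standard library are available. Lean on these libraries where they do the work, as an engineer would, in place of code of your own. Each camera call takes 0.05 s, during which the arm holds its last target. There are 200 camera calls.

TASK

Three equally long steel tubes of different thickness lie in the rack. Take the one of middle thickness and press it down between the spring fingers of the tube holder until both pairs have snapped around it: fully home on the saddles and about centred end to end; lower it in rather than drop it. Let go of it, and leave the thin and the thick tube lying in the rack.

Things in the scene. Friction and masses are not known exactly. Their poses are not given: they have to be found in the camera images.
- tube_mid_center (a point): Centre (half-way along and up) of the tube to clip in: steel, 33.7 mm diameter, 150 mm long, 0.24 kg, lying level in any of the rack's three places, centre 42 mm above the table; x runs along the tube. The rack holds the three parallel tubes 90 mm apart in V pieces (up to 40 mm high) 39 to 51 mm either side of their middles; between the Vs nothing is beneath a tube down to the table.
- seat (a point): Where the seated tube's centre belongs in the holder, 45 mm above the table; x along the tube (either way), z up. Two pairs of sprung fingers, 14 mm wide, stand 50 mm either side along x, 79 mm high: smooth, lips 60 mm apart on top, throat 25 mm. They meet the tube about 25 mm above the seat; pressing it home takes 5-10 N. Between the pairs 78 mm is free down to the base plate (10 mm thick, 160 x 100 mm).
- tube_thin_center (a point): Centre of the thin steel tube, a bystander that stays in the rack: 21.3 mm in diameter, 150 mm long, its centre 33 mm above the table; x runs along the tube.
- tube_thick_center (a point): Centre of the thick steel tube, a bystander that stays in the rack: 48.3 mm in diameter, 150 mm long, its centre 52 mm above the table; x runs along the tube.

How it is judged:
On the way, in this order (a step that is already met when the one before it is completed fails the run):
1. the middle tube is lifted out of the rack in the gripper (height (world z) of tube_mid_center above 0.075 m and contact force between the fingers and tube_mid above 1 N), for 0.1 s.
2. the gripper brings it down to the mouth of the holder's fingers, lined up with them, or farther in (z of tube_mid_center in the frame of seat below 0.034 m and horizontal distance between tube_mid_center and seat below 0.022 m and angle between the x axis of tube_mid_center and the x axis of seat, either way round below 0.2 rad and contact force between the fingers and tube_mid above 0.5 N), for 0.05 s.
At the end, for the whole second after the job is handed in: The middle tube sits released and at rest in both pairs of spring fingers: its centre within 18 mm of the seat along the tube and within 6 mm across and in height, parallel to the holder within 0.1 rad; the thin and the thick tube lie within 25 mm of where they were (x of tube_mid_center in the frame of seat between -0.018 and 0.018 m and y of tube_mid_center in the frame of seat between -0.006 and 0.006 m and z of tube_mid_center in the frame of seat between -0.006 and 0.006 m and angle between the x axis of tube_mid_center and the x axis of seat, either way round below 0.1 rad and linear speed of tube_mid below 0.02 m/s and distance of each of tube_thin_center, tube_thick_center from where it was at the start of the episode below 0.025 m); the robot touches nothing.
It fails at once if the middle tube is dropped or thrown (faster than 0.7 m/s with no finger on it) (linear speed of tube_mid above 0.7 m/s and contact force between the fingers and tube_mid below 0.1 N).
It fails at once if the thin or the thick tube is taken out of the rack (distance of any of tube_thin_center, tube_thick_center from where it was at the start of the episode above 0.04 m).
It also fails if it takes over 48 s, if anything falls off the work surface, if the arm or the gripper's body presses on something with over 40 N, if the wrist force passes 120 N, or if a joint passes its speed limit or range.

## Working session

There is one attempt and no reset: what is moved stays moved. The work goes in short steps, each a Python script; the robot and the scene stay as the last script left them, time stands still between calls to the robot, and variables do not carry over. Pictures are saved under pics/ and viewed, about 8 in all and at most 12, crops included, and the job is handed in when it is done.

```bash
mkdir -p pics; python3 - <<'E'
from bench import *
import cv2,numpy as np
for n in("scene","top"):
    im=snapshot(n); cv2.imwrite(f"pics/{n}0.png",im[:,:,::-1]); c=get_calibration(n); print(n,c)
s=get_state();print(s["position"],s["tool_rot"],s["time"],s["opening"],s["force"])
E
```

```text
scene {'fx': 426.0924046009116, 'fy': 426.0924046009116, 'cx': 313.2976789844128, 'cy': 201.6973165161534, 'k1': -0.03395147120169208, 'view': array([[-0.84212285,  0.53926808,  0.00436355,  0.4695577 ],
       [ 0.32877939,  0.51980313, -0.78848514, -0.09427143],
       [-0.42747306, -0.66256671, -0.61503832,  1.2168007 ],
       [ 0.        ,  0.        ,  0.        ,  1.        ]])}
top {'fx': 369.6351782109637, 'fy': 369.6351782109637, 'cx': 317.14150017130345, 'cy': 201.94019000473526, 'k1': -0.08279191747599526, 'view': array([[-0.00951572, -0.99963938,  0.02511079, -0.01477152],
       [-0.99872377,  0.00825537, -0.04982654,  0.52941798],
       [ 0.04960128, -0.02555288, -0.99844217,  0.83168432],
       [ 0.        ,  0.        ,  0.        ,  1.        ]])}
[ 0.16872601 -0.65303444  0.22160856] [-8.51968306e-04  9.92017628e-01  1.26096318e-01 -1.38640108e-04] 0.1 0.08727702099317981 [-0.40665884 -0.00635723 -0.38119825]
```

View pics/top0.png

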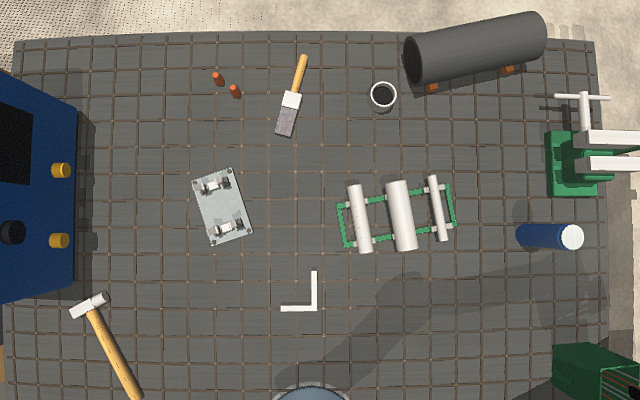

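View pics/scene0.png

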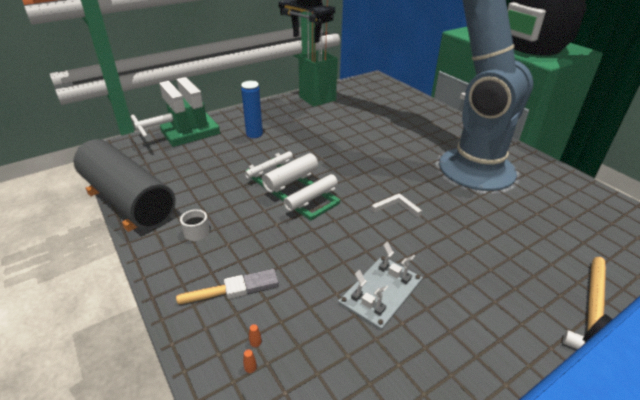

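```bash
cat > h.py <<'E'
import cv2,numpy as np
from bench import get_calibration
def rays(n,uv):
    c=get_calibration(n);K=np.array([[c["fx"],0,c["cx"]],[0,c["fy"],c["cy"]],[0,0,1]])
    p=cv2.undistortPoints(np.asarray(uv,float).reshape(-1,1,2),K,np.array([c["k1"],0,0,0,0])).reshape(-1,2)
    # exact for small k1: iterate of r_d = r(1+k1 r^2)
    V=np.array(c["view"]);R=V[:3,:3];o=-R.T@V[:3,3]
    return o,np.c_[p,np.ones(len(p))]@R
def onplane(n,uv,z):
    o,d=rays(n,uv);return (o+d*((z-o[2])/d[:,2])[:,None])
def proj(n,P):
    c=get_calibration(n);V=np.array(c["view"]);q=np.atleast_2d(P)@V[:3,:3].T+V[:3,3];s=q[:,:2]/q[:,2:]
    s=s*(1+c["k1"]*(s**2).sum(1,keepdims=True));return s*[c["fx"],c["fy"]]+[c["cx"],c["cy"]]
E
python3 - <<'E'
from h import *
im=cv2.imread("pics/top0.png");hsv=cv2.cvtColor(im,cv2.COLOR_BGR2HSV)
def rect(m,roi,z,lab):
    x0,y0,x1,y1=roi;mm=np.zeros_like(m);mm[y0:y1,x0:x1]=m[y0:y1,x0:x1]
    for c in cv2.findContours(mm,cv2.RETR_EXTERNAL,cv2.CHAIN_APPROX_NONE)[0]:
        if cv2.contourArea(c)<150: continue
        P=onplane("top",c.reshape(-1,2),z)[:,:2]
        r=cv2.minAreaRect((P*1000).astype(np.float32));b=cv2.boxPoints(r)
        e=b[1]-b[0],b[2]-b[1];e=max(e,key=np.linalg.norm)
        print(lab,cv2.contourArea(c),np.round(r[0],1),np.round(r[1],1),"long axis deg",np.degrees(np.arctan2(e[1],e[0]))%180)
tube=((hsv[...,2]>140)&(hsv[...,1]<50)).astype(np.uint8)*255
tube_o=cv2.morphologyEx(tube,cv2.MORPH_OPEN,np.ones((5,5)))
for z,roi in((.042,(335,165,380,265)),(.052,(380,165,422,265)),(.033,(422,165,462,265))): rect(tube_o,roi,z,"tube")
pl=((hsv[...,2]>105)&(hsv[...,1]<60)).astype(np.uint8)*255
rect(cv2.morphologyEx(pl,cv2.MORPH_CLOSE,np.ones((7,7))),(180,150,265,260),.010,"plate")
a=cv2.resize(im[155:260,180:260],None,fx=5,fy=5,interpolation=2)
s=cv2.imread("pics/scene0.png");b=cv2.resize(s[235:335,330:430],None,fx=4,fy=4,interpolation=2)
o=np.zeros((530,800,3),np.uint8);o[:525,:400]=a;o[:400,400:]=b;cv2.imwrite("pics/c1.png",o)
a=cv2.resize(im[165:260,330:465],None,fx=4,fy=4,interpolation=2);b=cv2.resize(np.dstack([tube_o]*3)[165:260,330:465],None,fx=2,fy=2)
o=np.zeros((580,560,3),np.uint8);o[:380,:540]=a;o[385:575,:270]=b;cv2.imwrite("pics/c2.png",o)
E
```

```text
tube 962.0 [ 490.6 -116.4] [154.7  45.9] long axis deg 5.722482
tube 1369.0 [ 496.  -204.3] [155.6  46.7] long axis deg 9.505117
tube 565.0 [ 514.1 -299.4] [151.6  34.7] long axis deg 9.247428
plate 9156.0 [526.5 200.2] [195.9 251.8] long axis deg 179.81416
```

View pics/c1.png

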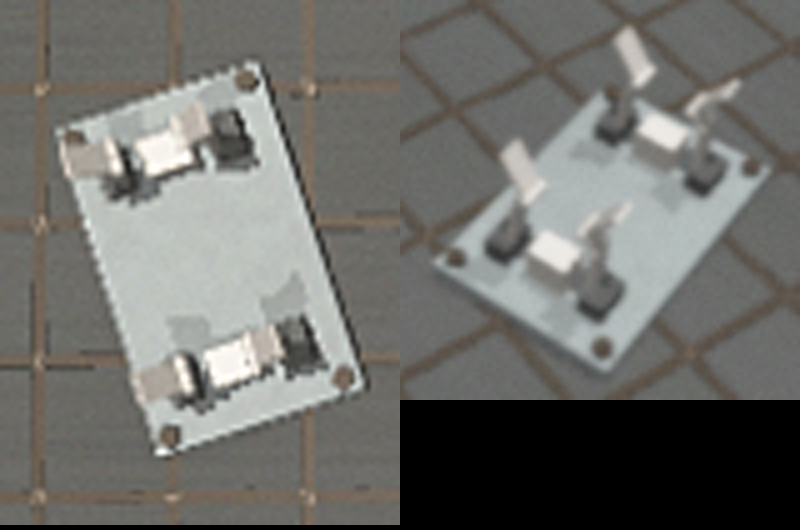

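View pics/c2.png

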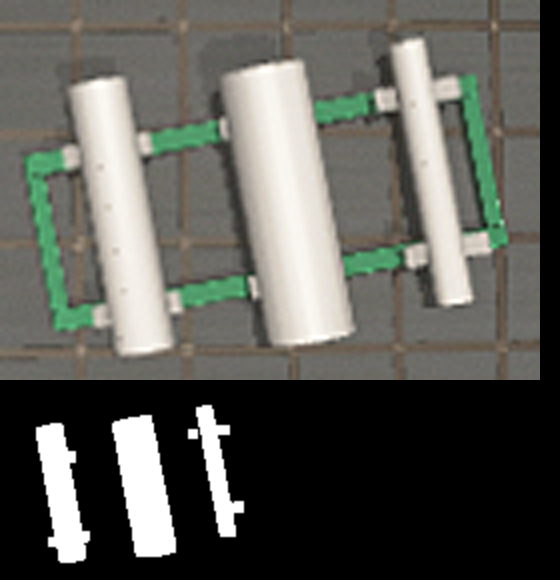

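```bash
python3 - <<'E'
from h import *
im=cv2.imread("pics/top0.png");hsv=cv2.cvtColor(im,cv2.COLOR_BGR2HSV)
print("cam",rays("top",[[0,0]])[0],rays("scene",[[0,0]])[0])
def rect(n,m,z,lab,amin=300):
    for c in cv2.findContours(m,cv2.RETR_EXTERNAL,cv2.CHAIN_APPROX_NONE)[0]:
        if cv2.contourArea(c)<amin: continue
        P=onplane(n,c.reshape(-1,2),z)[:,:2]
        r=cv2.minAreaRect((P*1000).astype(np.float32));b=cv2.boxPoints(r)
        e=max((b[1]-b[0],b[2]-b[1]),key=np.linalg.norm)
        print(lab,n,np.round(r[0],1),np.round(r[1],1),"deg",np.degrees(np.arctan2(e[1],e[0]))%180)
def roi(m,x0,y0,x1,y1):
    o=np.zeros(m.shape,np.uint8);o[y0:y1,x0:x1]=m[y0:y1,x0:x1]*255;return o
t=roi((hsv[...,2]>140)&(hsv[...,1]<50),335,165,382,265)
rect("top",cv2.morphologyEx(t,cv2.MORPH_OPEN,np.ones((9,9))),.042,"mid")
def plate(n,im,x0,y0,x1,y1):
    b,g,r=[im[...,i].astype(int) for i in range(3)]
    m=roi((g>125)&(b>125),x0,y0,x1,y1)
    m=cv2.morphologyEx(m,cv2.MORPH_OPEN,np.ones((3,3)))
    c=max(cv2.findContours(m,0,1)[0],key=cv2.contourArea)
    print(n,"area",cv2.contourArea(c)); h=cv2.convexHull(c)
    o=np.zeros_like(m);cv2.drawContours(o,[h],-1,255,-1);rect(n,o,.010,"plate");return m
m=plate("top",im,180,155,260,255)
sc=cv2.imread("pics/scene0.png")
# hand corners
tc=(np.array([[56,130],[257,62],[365,388],[158,455]])+.5)/5-.5+[180,155]
P=onplane("top",tc,.01);print("hand top\n",P.round(4),P.mean(0).round(4))
k=(np.array([[435,262],[603,92],[770,170],[605,370]])-[400,0]+.5)/4-.5+[330,235]
P=onplane("scene",k,.01);print("hand scene\n",P.round(4),P.mean(0).round(4))
for n,s in(("top",(np.array([[165,152],[231,362]])+.5)/5-.5+[180,155]),("scene",(np.array([[664,133],[554,252]])-[400,0]+.5)/4-.5+[330,235])):
    P=onplane(n,s,.028);print("saddles",n,P.round(4),P.mean(0).round(4),np.degrees(np.arctan2(*(P[0]-P[1])[[1,0]])),np.linalg.norm(P[0]-P[1]))
a=(np.array([[70,90],[125,78],[172,347],[120,355]])+.5)/4-.5+[330,165]
P=onplane("top",a,.045);print("tube hand",P.mean(0),np.degrees(np.arctan2(*(P[:2].mean(0)-P[2:].mean(0))[[1,0]])))
E
```

```text
cam [0.48734916 0.00211519 0.85713869] [0.94656929 0.60199674 0.6719985 ]
mid top [ 490.2 -113.5] [153.5  33.3] deg 8.940307
top area 2668.5
plate top [521.9 201.4] [161.  102.8] deg 17.955252
hand top
 [[0.5811 0.2713 0.01  ]
 [0.6117 0.1783 0.01  ]
 [0.4615 0.1285 0.01  ]
 [0.4316 0.2234 0.01  ]] [0.5215 0.2004 0.01  ]
hand scene
 [[0.6136 0.1781 0.01  ]
 [0.4699 0.1325 0.01  ]
 [0.433  0.2226 0.01  ]
 [0.5838 0.2714 0.01  ]] [0.5251 0.2012 0.01  ]
saddles top [[0.5687 0.2159 0.028 ]
 [0.4741 0.1859 0.028 ]] [0.5214 0.2009 0.028 ] 17.649152467833513 0.09924771311482311
saddles scene [[0.4752 0.1849 0.028 ]
 [0.5712 0.2154 0.028 ]] [0.5232 0.2001 0.028 ] -162.39620467309072 0.10067414920119148
tube hand [ 0.48945652 -0.11301461  0.045     ] 9.537056729418767
```

```bash
cat >> h.py <<'E'
def down(deg):
    a=np.radians(deg)/2;return [0,np.cos(a),np.sin(a),0]
def st(l=""):
    from bench import get_state
    s=get_state();print(l,"t",round(s["time"],2),"p",np.round(s["position"],4),"F",np.round(s["force"],1),"M",np.round(s["torque"],2),"open",round(s["opening"],4),flush=True)
E
python3 - <<'E'
from h import *
from bench import *
x,y=.4902,-.1135;q=down(9.2)
p=get_state()["position"]
line_to([p[0],p[1],.30],feed=.2);st("up")
move_to([x,y,.20],q);st("above")
cv2.imwrite("pics/s1.png",snapshot("scene")[:,:,::-1])
line_to([x,y,.10],feed=.15);st("near")
line_to([x,y,.045],feed=.08);st("low")
cv2.imwrite("pics/s2.png",snapshot("scene")[:,:,::-1])
i=cv2.imread("pics/s2.png");cv2.imwrite("pics/s2c.png",cv2.resize(i[90:240,200:400],None,fx=4,fy=4))
E
```

```text
up t 0.63 p [ 0.1686 -0.6528  0.2997] F [ 0.7 -0.1 -0.2] M [ 0.   -0.02 -0.02] open 0.087
above t 2.9 p [ 0.4903 -0.1146  0.2   ] F [ 0.2 -0.5  0.2] M [-0.03  0.04 -0.01] open 0.0871
near t 3.77 p [ 0.4909 -0.1136  0.1007] F [ 0.4 -0.5  0.6] M [-0.01  0.02  0.01] open 0.0872
low t 4.61 p [ 0.4905 -0.1134  0.0452] F [-0.1  0.4  0.2] M [0.02 0.06 0.02] open 0.087
```

View pics/s2c.png

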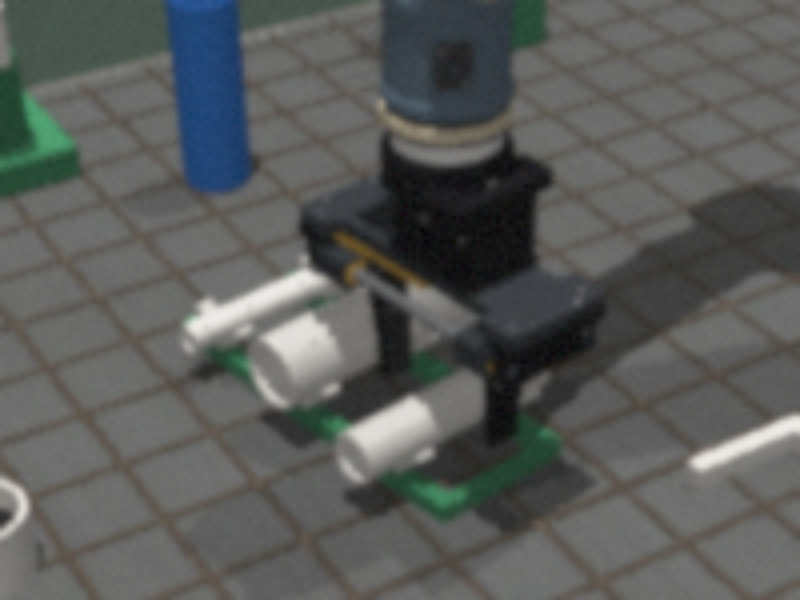

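The fingers straddle the middle tube: the near finger tip is at (500,440) in the crop and the far one at (395,360), clear of the thick tube. The green frame lies low. I'll go on and grasp.

```bash
python3 - <<'E'
from h import *
from bench import *
x,y=.4902,-.1135
line_to([x,y,.025],feed=.05);st("down")
if np.linalg.norm(get_state()["force"])<8:
    gripper_close(50);st("closed")
    line_to([x,y,.05],feed=.05);st("lift1")
    line_to([x,y,.20],feed=.12);st("lift")
    hold(.2);st("held")
    for n in("top","scene"): cv2.imwrite(f"pics/l_{n}.png",snapshot(n)[:,:,::-1])
    a=cv2.imread("pics/l_top.png")[140:290,300:500];b=cv2.imread("pics/l_scene.png")[50:250,200:400]
    o=np.zeros((400,800,3),np.uint8);o[:300,:400]=cv2.resize(a,None,fx=2,fy=2);o[:,400:]=cv2.resize(b,None,fx=2,fy=2);cv2.imwrite("pics/l.png",o)
E
```

```text
down t 5.21 p [ 0.4901 -0.1134  0.0247] F [-0.2  0.4  0.3] M [ 0.01 -0.03 -0.01] open 0.0871
closed t 6.15 p [ 0.4901 -0.1132  0.025 ] F [-0.2  1.5  1. ] M [0.19 0.05 0.1 ] open 0.0327
lift1 t 6.8 p [ 0.4901 -0.1137  0.0501] F [-1.  -0.1 -2.6] M [0.03 0.02 0.03] open 0.0327
lift t 8.2 p [ 0.4896 -0.1134  0.1992] F [ 0.1 -0.2 -3.3] M [-0.03  0.01 -0.01] open 0.0325
held t 8.4 p [ 0.4899 -0.1134  0.1995] F [ 0.2  0.5 -2.5] M [ 0.01 -0.01 -0.05] open 0.0326
```

View pics/l.png

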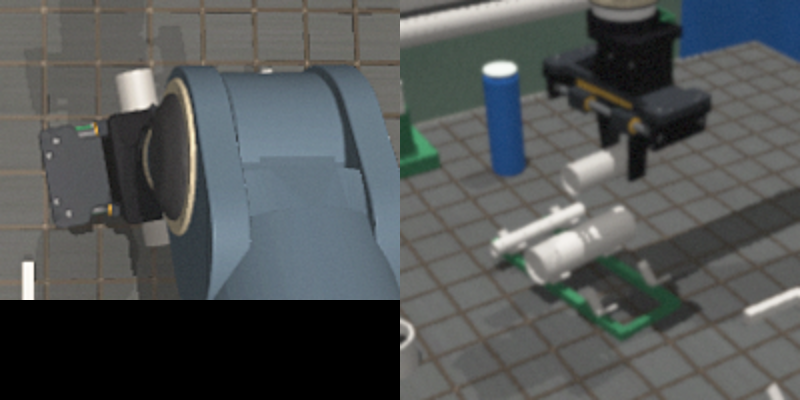

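```bash
python3 - <<'E'
from h import *
from bench import *
x,y=.522,.201;q=down(17.8)
move_to([x,y,.20],q);hold(.2);st("above")
line_to([x,y,.10],feed=.12);st("a")
line_to([x,y,.067],feed=.06);hold(.2);st("mouth")
for n in("top","scene"): cv2.imwrite(f"pics/m_{n}.png",snapshot(n)[:,:,::-1])
a=cv2.imread("pics/m_top.png")[140:260,165:285];b=cv2.imread("pics/m_scene.png")[200:350,310:460]
o=np.zeros((400,800,3),np.uint8);o[:,:400]=cv2.resize(a,(400,400));o[:,400:]=cv2.resize(b,(400,400));cv2.imwrite("pics/m.png",o)
E
```

```text
above t 9.9 p [0.5225 0.1992 0.1999] F [-0.2  0.  -2.4] M [0.01 0.01 0.07] open 0.0329
a t 10.88 p [0.5226 0.2015 0.1007] F [ 0.9  0.4 -1.7] M [-0.04 -0.02  0.03] open 0.0325
mouth t 11.78 p [0.5223 0.2011 0.0674] F [-0.3  0.1 -2.8] M [ 0.03 -0.03 -0.03] open 0.0328
```

View pics/m.png

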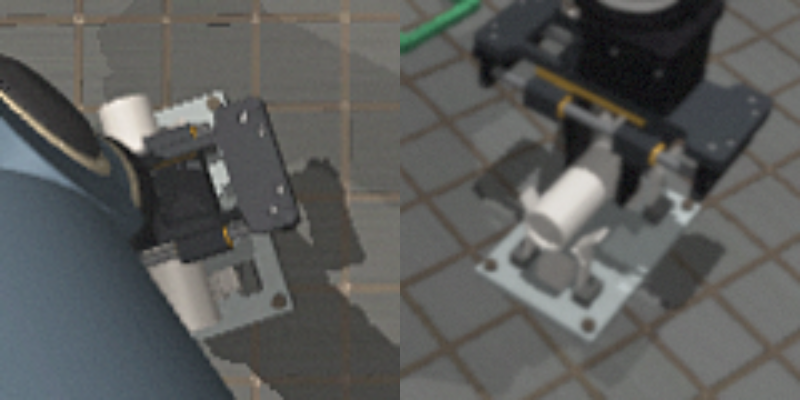

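The tube hangs over the mouth, parallel to the holder and between the lips: in the crop its near end is at (560,220), with the finger pair around it. The lateral force is about 0, so I'll press in steps.

```bash
python3 - <<'E'
from h import *
from bench import *
x,y=.522,.201
for z in(.058,.053,.048,.043,.038,.033,.029,.027):
    line_to([x,y,z],feed=.03);st(f"{z}")
    f=get_state()["force"]
    if np.linalg.norm(f)>35: print("stop");break
hold(.3);st("end")
E
```

```text
0.058 t 12.33 p [0.5218 0.2009 0.0577] F [ 0.2 -0.6 -2.1] M [ 0.03  0.03 -0.01] open 0.033
0.053 t 12.65 p [0.5221 0.2006 0.0528] F [ 0.6 -0.  -2. ] M [-0.2  -0.08 -0.03] open 0.0322
0.048 t 12.97 p [0.5231 0.2011 0.0485] F [ 2.3 -1.   2.3] M [-0.35 -0.37 -0.01] open 0.0323
0.043 t 13.28 p [0.5234 0.2013 0.0437] F [ 2.8 -1.4  3.8] M [-0.31 -0.66 -0.05] open 0.0323
0.038 t 13.6 p [0.5223 0.2009 0.0377] F [ 3.7 -0.5 -2.4] M [-0.15 -0.87 -0.01] open 0.0333
0.033 t 13.92 p [0.5205 0.2002 0.0315] F [ 1.9 -1.  -8.8] M [-0.22 -0.44 -0.04] open 0.0328
0.029 t 14.2 p [0.5211 0.201  0.0286] F [ 0.1 -2.2 -4.9] M [-0.33  0.04  0.01] open 0.0324
0.027 t 14.45 p [0.5216 0.2012 0.0281] F [-3.4 -3.   5.6] M [-0.67  0.61  0.02] open 0.033
end t 14.75 p [0.5216 0.2012 0.0281] F [-3.4 -2.3  6.5] M [-0.71  0.64  0.01] open 0.0327
```

```bash
python3 - <<'E'
from h import *
from bench import *
x,y=.522,.201
line_to([x,y,.0255],feed=.03);hold(.2);st("press")
gripper_open();hold(.2);st("open")
line_to([x,y,.12],feed=.08);st("up")
line_to([x,y,.25],feed=.2)
move_to([.45,-.1,.35],down(17.8));hold(.3);st("away")
for n in("top","scene"): cv2.imwrite(f"pics/e_{n}.png",snapshot(n)[:,:,::-1])
a=cv2.imread("pics/e_top.png")[150:260,165:275];b=cv2.imread("pics/e_scene.png")[220:340,320:440]
o=np.zeros((400,800,3),np.uint8);o[:,:400]=cv2.resize(a,(400,400));o[:,400:]=cv2.resize(b,(400,400));cv2.imwrite("pics/e.png",o)
im=cv2.imread("pics/e_top.png");hsv=cv2.cvtColor(im,cv2.COLOR_BGR2HSV)
m=((hsv[...,2]>140)&(hsv[...,1]<50)).astype(np.uint8)*255
E
```

```text
press t 15.2 p [0.5216 0.2012 0.028 ] F [-5.7 -5.1 15.9] M [-1.01  1.31 -0.05] open 0.0326
open t 16.52 p [0.522  0.201  0.0255] F [ 0.9 -1.  -0.5] M [-0.01 -0.02 -0.04] open 0.0874
up t 17.85 p [0.5216 0.2008 0.1194] F [ 0.  -0.4  0.5] M [0.02 0.   0.02] open 0.0867
away t 20.18 p [ 0.4502 -0.0993  0.3497] F [ 0.7 -0.6  0. ] M [-0.06 -0.01  0.03] open 0.0872
```

View pics/e.png

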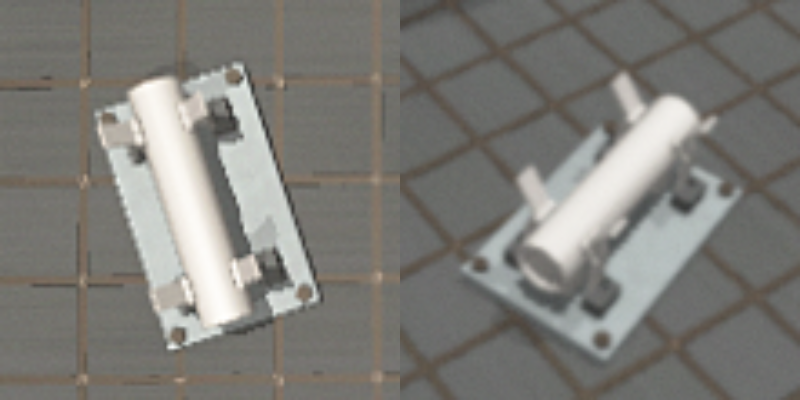

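```bash
python3 - <<'E'
from h import *
from bench import *
C=np.array([.522,.201,.045]);a=np.radians(17.8);ax=np.array([np.cos(a),np.sin(a),0])
for n in("top","scene"):
    g=cv2.cvtColor(cv2.imread(f"pics/e_{n}.png"),cv2.COLOR_BGR2GRAY).astype(np.float32)
    o=rays(n,[[0,0]])[0]
    for s in(-.066,-.025,0,.025,.066):
        P=C+s*ax;v=o-P;v/=np.linalg.norm(v);w=np.cross(ax,v);w/=np.linalg.norm(w)   # w: across axis, seen from camera
        t=np.arange(-32,32.1,1)/1000;uv=proj(n,P+t[:,None]*w).astype(np.float32)
        pr=cv2.remap(g,uv[:,:1],uv[:,1:],1).ravel();d=np.gradient(cv2.GaussianBlur(pr[:,None],(1,5),0).ravel())
        l=slice(5,25);r=slice(40,60);i=t[l][np.argmax(abs(d[l]))];j=t[r][np.argmax(abs(d[r]))]
        print(n,s,"w",w.round(2),"edges mm",i*1e3,j*1e3,"mid",(i+j)*500)
    for e in(-1,1):
        t=np.arange(50,95.1,1)/1000*e;uv=proj(n,C+t[:,None]*ax+[0,0,.0]).astype(np.float32)
        print(n,"axis profile",e,cv2.remap(g,uv[:,:1],uv[:,1:],1).ravel()[10::2].astype(int))
m=cv2.imread("pics/e_top.png");b0=cv2.imread("pics/e_scene.png")[140:230,230:350]
cv2.imwrite("pics/r.png",np.hstack([cv2.resize(b0,(400,300)),cv2.resize(cv2.imread("pics/scene0.png")[140:230,230:350],(400,300))]))
E
```

```text
top -0.066 w [ 0.3  -0.93 -0.21] edges mm -15.0 26.0 mid 5.5
top -0.025 w [ 0.3  -0.93 -0.21] edges mm -15.0 24.0 mid 4.500000000000001
top 0 w [ 0.3  -0.93 -0.21] edges mm -15.0 25.0 mid 5.000000000000001
top 0.025 w [ 0.3  -0.93 -0.21] edges mm -14.0 24.0 mid 5.0
top 0.066 w [ 0.3  -0.93 -0.21] edges mm -27.0 12.0 mid -7.5
top axis profile -1 [249 249 249 249 249 251 252 217 150 116 116  76 100 113 114 114 115 111]
top axis profile 1 [243 243 242 242 243 243 243 245 244 214 126  93 107 115 115 112 113 115]
scene -0.066 w [ 0.28 -0.88  0.37] edges mm -9.0 17.0 mid 4.000000000000001
scene -0.025 w [ 0.28 -0.88  0.37] edges mm -27.0 18.0 mid -4.500000000000001
scene 0 w [ 0.28 -0.88  0.37] edges mm -23.0 16.0 mid -3.4999999999999996
scene 0.025 w [ 0.28 -0.88  0.37] edges mm -24.0 15.0 mid -4.500000000000001
scene 0.066 w [ 0.28 -0.88  0.37] edges mm -14.0 17.0 mid 1.5000000000000004
scene axis profile -1 [235 235 235 235 235 235 235 235 235 235 235 234 231 220 189 151 122 110]
scene axis profile 1 [234 230 211 168 130 112 110 111 113 115 137 174 183 153 109  87  86 103]
```

View pics/r.png

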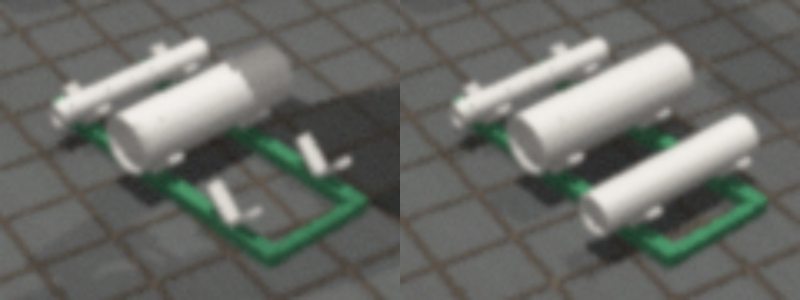

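```bash
python3 - <<'E'
from h import *
C=np.array([.522,.201,.045]);a=np.radians(17.8);ax=np.array([np.cos(a),np.sin(a),0])
print("mm",np.arange(-26,27,2))
for n in("top","scene"):
    g=cv2.cvtColor(cv2.imread(f"pics/e_{n}.png"),cv2.COLOR_BGR2GRAY).astype(np.float32);o=rays(n,[[0,0]])[0]
    for s in(-.068,-.03,0,.03,.066):
        P=C+s*ax;v=o-P;w=np.cross(ax,v);w/=np.linalg.norm(w)
        t=np.arange(-26,27,2)/1000;uv=proj(n,P+t[:,None]*w).astype(np.float32)
        print(n,s,cv2.remap(g,uv[:,:1],uv[:,1:],1).ravel().astype(int))
E
```

```text
mm [-26 -24 -22 -20 -18 -16 -14 -12 -10  -8  -6  -4  -2   0   2   4   6   8
  10  12  14  16  18  20  22  24  26]
top -0.068 [215 212 207 208 182 178 215 233 239 245 249 251 252 249 245 237 226 214
 198 180 137 105  96 104 106 119 204]
top -0.03 [207 206 208 211 201 189 213 231 238 241 246 249 251 249 244 235 225 214
 200 177 141 110  97  98  93  80 177]
top 0 [208 208 208 205 192 189 218 232 238 242 245 248 249 248 243 234 224 213
 198 173 139 109  99  98  94  83 188]
top 0.03 [204 193 190 192 168 174 220 232 237 241 244 247 247 245 242 233 223 214
 200 172 136 107  96  98  97  90 151]
top 0.066 [206 213 211 207 191 179 217 231 238 242 245 246 245 242 238 233 224 213
 196 165 135 135 161 180 184 190 183]
scene -0.068 [108 109 110 111 116 122 126 130 155 193 217 224 230 235 237 238 238 236
 234 229 221 202 161 130 115 114 121]
scene -0.03 [105  99  93  96 103 108 128 157 181 198 211 223 229 234 236 237 236 236
 233 229 221 196 156 118  90  76  78]
scene 0 [174 143 103  84  82  96 125 157 177 196 210 221 229 233 236 236 236 234
 231 229 218 195 172 169 176 179 180]
scene 0.03 [178 140 100  83  88 110 134 155 175 199 213 221 229 234 234 235 236 234
 232 229 217 199 184 180 180 180 177]
scene 0.066 [111  97  92  97 101 111 130 149 160 158 155 160 166 168 168 170 177 189
 214 218 211 183 140 119 135 168 182]
```

The tube is in both pairs. Along the axis it is centred to within about 2 mm, and across to about 1 mm. The height is uncertain: the two views suggest up to 3 mm too high. The rack crop shows the thin and thick tubes unmoved. I'll settle the height by touching the tube's top (expected z 0.062) with closed fingers, pressing lightly.

```bash
python3 - <<'E'
from h import *
from bench import *
x,y=.522,.201
gripper_close(20)
move_to([x,y,.14],down(17.8));line_to([x,y,.075],feed=.1);hold(.2);st("near")
f0=get_state()["force"][2]
for z in(.068,.065,.063,.061,.060,.059):
    line_to([x,y,z],feed=.03);hold(.15);st(f"{z}")
    if get_state()["force"][2]-f0>15: break
line_to([x,y,.16],feed=.12);move_to([.45,-.1,.35],down(17.8));hold(.4);st("away")
for n in("top","scene"): cv2.imwrite(f"pics/f_{n}.png",snapshot(n)[:,:,::-1])
for n,r in(("top",(150,260,165,275)),("scene",(220,340,320,440))):
    a,b=[cv2.imread(f"pics/{k}_{n}.png")[r[0]:r[1],r[2]:r[3]].astype(int) for k in"ef"];print(n,"mean/max diff",abs(a-b).mean(),abs(a-b).max())
E
```

```text
near t 24.21 p [0.5224 0.2012 0.0757] F [ 0.2 -0.2  0.2] M [0.01 0.07 0.03] open 0.0002
0.068 t 24.74 p [0.522  0.2011 0.068 ] F [ 0.2 -0.2  0.1] M [-0.    0.   -0.01] open 0.0007
0.065 t 25.14 p [0.522 0.201 0.065] F [0.2 0.6 0.2] M [0.01 0.03 0.02] open 0.0007
0.063 t 25.54 p [0.522 0.201 0.063] F [-1.   0.6  0.2] M [-0.02 -0.01 -0.04] open 0.0002
0.061 t 25.94 p [0.5222 0.2016 0.0621] F [-1.7 -0.4  7.4] M [-0.21  0.46 -0.04] open 0.0
0.06 t 26.34 p [0.5222 0.2018 0.062 ] F [-3.2 -2.  14.1] M [-0.39  0.88 -0.02] open 0.0002
0.059 t 26.74 p [0.5221 0.202  0.0618] F [-5.2 -2.7 20.1] M [-0.69  1.38  0.  ] open 0.0004
away t 29.49 p [ 0.4501 -0.0997  0.3498] F [ 0.4 -0.6  0.7] M [ 0.01 -0.02  0.  ] open 0.0005
top mean/max diff 2.07633608815427 28
scene mean/max diff 1.9569907407407408 17
```

The tube top was touched at z = 0.062, so its centre is at 0.045, firmly on the saddles. The pictures before and after the touch agree, so I'm handing in.

```bash
python3 -c "
from bench import *
job_done();print(get_state()['time'])"
```

```text
the job is handed in; nothing more can be done
the job is handed in; nothing more can be done
```

I took the middle tube from the rack, pressed it into the holder until both pairs of fingers snapped around it, let go and backed off. The job was handed in at about 29.5 s of the 48 s allowed; no verdict is reported.

**Last checks:**
- **Height:** I touched the tube's top with closed fingers. Contact came at z ≈ 0.062 m and stayed firm up to 20 N, which puts the centre at 45 mm, on the saddles.
- **Position:** in the pictures the tube is centred along its length to about 2 mm and across to about 1 mm, and it lies parallel to the holder.
- **Other tubes:** the thin and the thick tube look unmoved in the rack, judged by eye only.
- **Rest:** the holder views before and after the touch agree, so the tube did not shift.

**One disagreement:** the two camera views together suggested the tube sat about 3 mm too high. That is about what shadowed edges and the 2 mm calibration error could cause, and the touch check did not confirm it.

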